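# Press the bush home in the ratchet vise, then back the jaw off

## Task

Use the ratchet vise to press the flanged brass bush into the wooden undercarriage block: click the knob clockwise, taking fresh grips as needed, until the flange is fully home on the wood and the knob comes up firm, without forcing it so hard that the wood is crushed. Then throw the pawl back out of the ratchet and wind the knob back so that the jaw stands at least 8 mm clear of the bush, leaving the pawl thrown back and the block standing in the vise; never force the knob backwards against the pawl, and leave the things around the vise alone.

Things in the scene. Friction and masses are not known exactly. Their poses are not given: they have to be found in the camera images.
- vise: Small ratchet vise bolted to the bench: dark steel bed 245 x 110 x 14 mm, grey gearbox at one end, and on it a toothed steel wheel with a tall black knob. Origin: on the bench under the bed's middle line. x runs along the bed, from the gearbox to the rear jaw (pressing direction), z up. Knob axis at x = -70 mm, y = 0.
- rear_jaw: Grey fixed rear jaw, 22 x 80 x 42 mm, bolted to the bed (bolted in its slots somewhere near x = 64 mm of the vise). Origin: centre of its underside, on the bed; x as the vise's; its face, 11 mm towards the gearbox, carries a brown hardboard liner to spare the work, worn to somewhere between 1 and 4 mm thick, against which the block comes to bear.
- block: Loose hardwood undercarriage block, 30 (x) x 36 x 45 mm high, standing on the bed 0.5 to 2.5 mm in front of the rear jaw's liner. Origin: centre of its underside; x as the vise's. The brass bush sits in its gearbox-side face, 22 mm up. It crushes above 70 N.
- bush (a joint): Flanged brass bush (flange 22 mm across, 3 mm thick) started in the block: how far it has gone in, m, from 0 (flange 9 mm off the wood) to 0.009 (flange hard on the wood: home). It is a tight fit: it needs about 15 N to move and stays where it is left. It starts between 0 and 0.003.
- bush_face (a point): Centre of the bush's flange face that looks at the moving jaw; x as the vise's.
- jaw (a joint): Moving jaw (grey, 22 x 80 x 40 mm, on two rods): travel towards the rear jaw, m, 0 at the start. The knob drives it through a rack: 10 mm per radian of knob, so 10 N at the jaw is 0.1 N m at the knob. Bush home and firm means over 25 N at the jaw, held for a moment while the knob is held; 70 N crushes the wood.
- jaw_face (a point): Centre of the moving jaw's pressing face, 38 mm above the bench; x as the vise's. Once the bush is home the pressing force climbs steeply, some 10 N for each 0.01 rad of knob; before that, the load largely relaxes whenever the turning stops.
- knob (a joint): Turn of the knob, rad, 0 at the start, growing clockwise seen from above (jaw advances), up to 3.2; home lies between 1.2 and 2.3, by the rear jaw's place and its liner. Own friction 0.04 N m. The wheel below it has 16 ratchet teeth (one click each 0.39 rad, 3.9 mm of jaw); while the pawl lies in them the knob can turn clockwise only, and gives at most one click back.
- knob_grip (a point): Middle of the knob's round fluted grip, on its axis: 40 mm across, 30 mm high (125 to 155 mm above the bench), nothing else reaches above 122 mm. Taken from above; it stands on a stem 20 mm thick.
- pawl (a joint): Weighted pawl on a level pin beside the wheel: angle, rad, about 0 when its nose lies in the teeth (0.1 as it rides over a tooth), up to 1.4 thrown back against its stop. By its own weight it falls into the teeth below about 0.85 and stays thrown back above that.
- pawl_ball (a point): Centre of the pawl's dark steel ball handle, 18 mm across, 99 mm above the bench with the pawl in, standing at vise x = -127 mm, y = -31 mm. Pushing the ball towards the vise's -y by about 40 mm throws the pawl back (the ball swings over on a 32 mm radius about a pin at y = -45 mm, 70 mm above the bench); a newton or two is enough.
- paint_jar: Bystander: paint jar, 40 mm across, 52 mm high. Origin under its middle.
- glue_bottle: Bystander: white glue bottle, 32 mm across, 90 mm high. Origin under its middle.
- hobby_knife: Bystander: hobby knife lying on the bench, handle 8 mm thick and 110 mm long. Origin under the handle's middle.

How it is judged:
On the way, in this order (a step that is already met when the one before it is completed fails the run):
1. the bush is pressed home (within 1.5 mm) and held there firmly by the jaw, over 25 N (value of joint bush above 0.0075 m and contact force between jaw and block above 25 N), for 0.1 s.
2. the pawl is thrown back out of the ratchet (value of joint pawl above 1.2 rad), for 0.2 s.
3. the jaw is wound back at least 8 mm clear of the bush (x of jaw_face in the frame of bush_face below -0.0075 m), for 0.2 s.
At the end, for the whole second after the job is handed in: The bush is home in the block (within 1.5 mm), the pawl lies thrown back (over 1.2 rad), the jaw stands 8 mm clear of the bush (7.5 mm passes), the block stands upright (within 0.1 rad) and still in front of the rear jaw, its origin within 40 mm of the rear jaw's along x (value of joint bush above 0.0075 m and value of joint pawl above 1.2 rad and x of jaw_face in the frame of bush_face below -0.0075 m and angle between block's own z axis and vertical below 0.1 rad and x of block in the frame of rear_jaw above -0.04 m and linear speed of block below 0.02 m/s); the robot touches nothing.
It fails at once if the wood is crushed: the jaw presses the bush into the block with more than 70 N (contact force between jaw and block above 70 N).
It fails at once if the knob is forced back against the engaged pawl: more than 40 N between pawl and ratchet wheel (contact force between pawl and knob above 40 N).
It fails at once if the paint jar is moved more than 30 mm (distance of paint_jar from where it was at the start of the episode above 0.03 m).
It fails at once if the glue bottle is moved more than 30 mm (distance of glue_bottle from where it was at the start of the episode above 0.03 m).
It fails at once if the hobby knife is moved more than 30 mm (distance of hobby_knife from where it was at the start of the episode above 0.03 m).
It also fails if it takes over 67 s, if anything falls off the work surface, if the arm or the gripper's body presses on something with over 40 N, if the wrist force passes 120 N, or if a joint passes its speed limit or range.

## Robot

A 7-joint arm with a two-finger parallel gripper is mounted at the origin on the work surface. World frame = base frame: x ahead of the robot, y to its left, z up, the work surface at z = 0. Lengths are in m, angles in rad, forces in N, time in s.
With the tool pointing down it reaches from about 0.425 to 0.825 m from the base axis. Payload 3.6 kg.
Tool frame: the origin (TCP) lies where the fingers leave the gripper's body, on its centre line; the fingertips stand 73 mm ahead of it and the grasp point (between the pads) lies 54 mm ahead of it; z points along the fingers, y is the line along which they close (so a half turn about z gives the same grasp; the last joint's range is limited). The gripper opens to 85 mm and grips with 20 to 120 N. Pads are 22 mm wide; open, the fingers measure 114 mm over their backs; the gripper's body (76 mm by 85 mm) begins 54 mm behind the grasp point. The pads swing forward as they close: fully open they stand 13 mm farther back than shut.
Start: joints at [1.244, 0.615, -0.013, 1.423, 0.008, 1.103, -0.04], TCP at [0.192, -0.621, 0.304] pointing down, gripper open.
Joint ranges: [-3.12, 3.12], [-0.3, 2.06], [-1.34, 1.32], [0.26, 2.42], [-1.36, 4.5], [0.01, 1.98], [-2.84, 2.84]. Speed limits (rad/s): [2.79, 2.79, 3.14, 3.14, 3.14, 3.14, 3.14].

## Interface

Orientations are given as a unit quaternion [x, y, z, w].
In Python, from station import arm, snapshot, camera_info, ticket gives the robot as it stands. Calls block until the motion is done:
- arm.movep(position, orientation): joint-space move of the TCP to a pose.
- arm.line_to(position, velocity=0.15, ori=None): straight line of the TCP; ori=None keeps the orientation; velocity is the mean speed in m/s.
- arm.move_j(angles): joint-space move.
- arm.move_gripper(opening, effort=None): opening from 0.0 (shut) to 1.0 (fully open); effort is the grip in N (None keeps the last); returns when the fingers have stopped.
- arm.pause(seconds).
- arm.ik(position, orientation): joint angles nearest the present ones, or None.
- snapshot(name): name is "side" or "top"; returns the picture (384x512x3 uint8, blue, green, red); there is no depth.
- camera_info(name): a dict with "fx", "fy", "cx", "cy" (pixels), "dist_coeffs" ([k1, k2, p1, p2, k3] as OpenCV has them; the pictures are not rectified), "R" (3x3) and "t" (3): a world point X has camera coordinates R X + t. Camera axes: x right, y down, z forward; pixel columns grow to the right and rows downward; lengths in m; the calibration is good to about 2 mm. A picture is of the moment at which its call begins. camera_info takes no time and is no camera call.
A pose or a line that the arm cannot do raises arm.MotionError and nothing moves.
- ticket.finish_job(): hands the job in; it is judged then, once.
Readings, each from a call of its own:
- arm.read_time(): time.
- arm.read_joint_positions(): joint angles.
- arm.read_dq(): joint speeds.
- arm.read_effort(): joint torques, N m.
- arm.read_tool_pos(): TCP position.
- arm.read_eef_rot(): TCP orientation.
- arm.read_ft_force(): force on the tool from outside, world axes, zero at the start.
- arm.read_wrist_torque(): the same for the moment, N m.
- arm.read_opening(): opening from 0.0 (shut) to 1.0 (fully open).
- arm.read_finger_force(): force on a finger pad.
Only numpy, scipy, OpenCV 4.12 (cv2) and the standard library are available. Lean on these libraries where they do the work, as an engineer would, in place of code of your own. Each camera call takes 0.05 s, during which the arm holds its last target. There are 200 camera calls.

## Working session

There is one attempt and no reset: what is moved stays moved. The work goes in short steps, each a Python script; the robot and the scene stay as the last script left them, time stands still between calls to the robot, and variables do not carry over. Pictures are saved under pics/ and viewed, at most 10 in all, crops included, and the job is handed in when it is done.

```bash
mkdir -p pics; ls
python3 - <<'E'
from station import arm,snapshot,camera_info
import cv2
for n in("side","top"):
    cv2.imwrite(f"pics/{n}0.png",cv2.resize(snapshot(n),(800,600),interpolation=cv2.INTER_CUBIC))
    print(n,camera_info(n))
print(arm.read_time(),arm.read_eef_rot())
E
```

```text
pics
side {'fx': 394.9964295998736, 'fy': 394.9964295998736, 'cx': 258.2939695819183, 'cy': 181.77642093397895, 'dist_coeffs': array([-0.02246921,  0.        ,  0.        ,  0.        ,  0.        ]), 'R': array([[-0.82329654, -0.56759545,  0.00426754],
       [-0.31515282,  0.4508499 , -0.83511261],
       [ 0.4720821 , -0.68889025, -0.55006247]]), 't': array([0.46521587, 0.28072402, 0.86359192])}
top {'fx': 452.01416257095366, 'fy': 452.01416257095366, 'cx': 255.53783243496963, 'cy': 195.40137653875385, 'dist_coeffs': array([-0.06294195,  0.        ,  0.        ,  0.        ,  0.        ]), 'R': array([[-0.01409672, -0.99983601,  0.01136802],
       [-0.99742214,  0.01326087, -0.07052105],
       [ 0.07035873, -0.01233283, -0.99744551]]), 't': array([0.0073891 , 0.58328941, 1.14063708])}
0.1 [ 9.88782855e-01  1.49355769e-01 -1.77643577e-04 -1.13516054e-03]
```

View pics/top0.png

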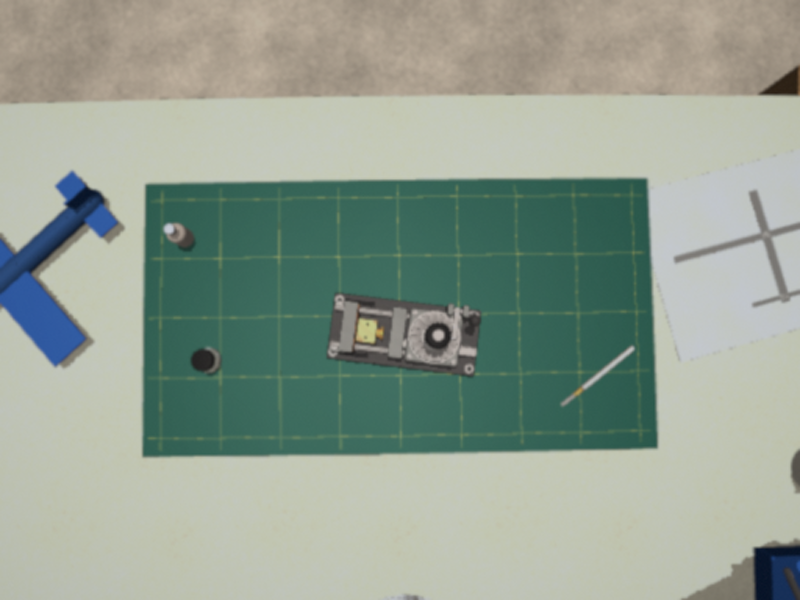

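View pics/side0.png

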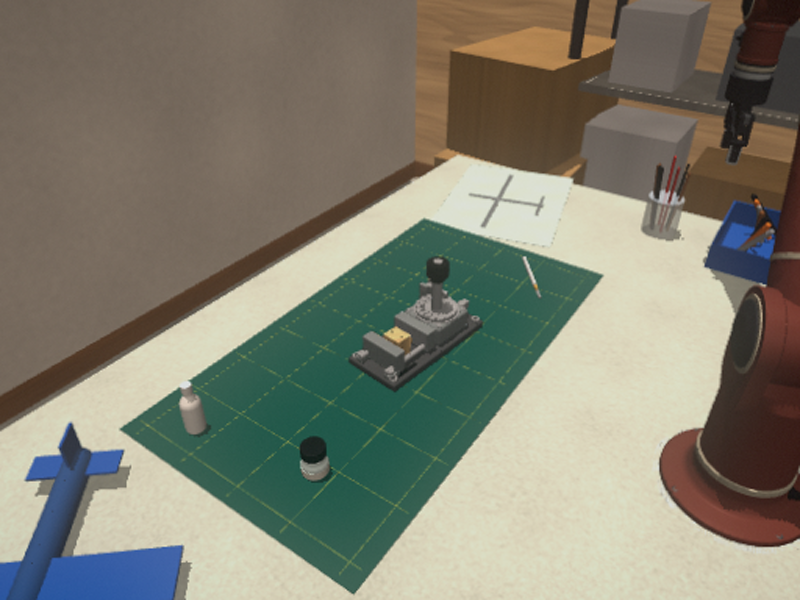

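The top view shows the knob at about (437,335)/1.5625 and the bed from gearbox (right) to rear jaw (left). The bystanders are well away from it. I'll enlarge both views for finer pixels.

Run:
```python
from station import snapshot
import cv2
t=snapshot("top")[180:248,200:316]; s=snapshot("side")[155:255,215:315]
cv2.imwrite("pics/t1.png",cv2.resize(t,None,fx=6.8,fy=6.8,interpolation=cv2.INTER_CUBIC))
cv2.imwrite("pics/s1.png",cv2.resize(s,None,fx=6,fy=6,interpolation=cv2.INTER_CUBIC))
```

```text
(no output)
```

View pics/t1.png

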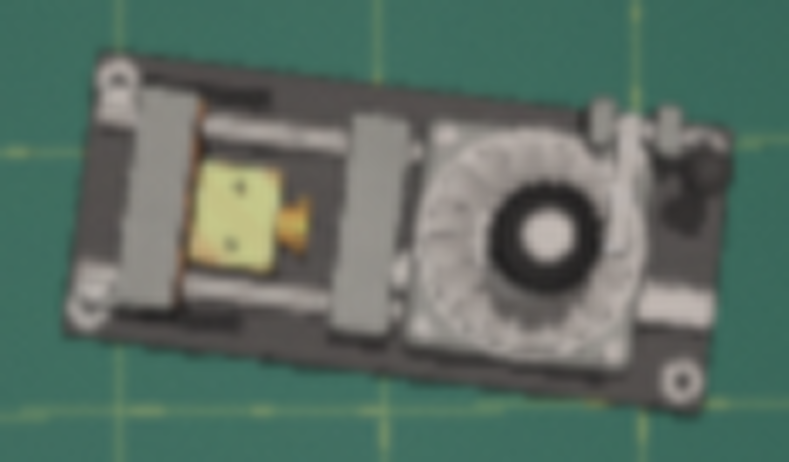

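View pics/s1.png

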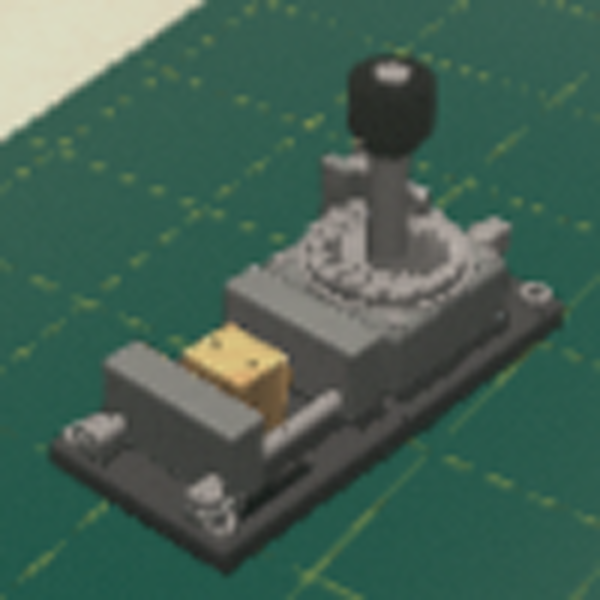

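The top crop shows the bed corners at (100,50), (66,335), (703,412) and (735,125). The knob top is at about (547,237) and the pawl ball at about (708,170). The side crop shows the knob standing clear above everything else. Next I'll fit the vise pose.

```bash
cat > h.py <<'E'
import numpy as np,cv2
from station import arm,snapshot,camera_info
from scipy.spatial.transform import Rotation as Ro
def ray(n,px,z):
    c=camera_info(n);K=np.array([[c['fx'],0,c['cx']],[0,c['fy'],c['cy']],[0,0,1]])
    u=cv2.undistortPoints(np.array([[px]],float),K,c['dist_coeffs'])[0,0]
    d=c['R'].T@np.array([*u,1]);o=-c['R'].T@c['t'];return o+d*(z-o[2])/d[2]
def down(yaw):  # tool down; tool x at angle yaw, tool y = yaw-90deg
    return (Ro.from_euler('z',yaw)*Ro.from_euler('x',np.pi)).as_quat()
E
python3 - <<'E'
from h import *
t=lambda u,v:(200+(u+.5)/6.8-.5,180+(v+.5)/6.8-.5)
s=lambda u,v:(215+(u+.5)/6-.5,155+(v+.5)/6-.5)
# image TL,BL = rear (+x), top=-y
V=np.array([[.1225,-.055],[.1225,.055],[-.1225,.055],[-.1225,-.055]])
W=np.array([ray("top",t(*p),.014)[:2] for p in[(100,50),(66,335),(703,412),(735,125)]])
a=(V-V.mean(0));b=W-W.mean(0)
th=np.arctan2((a[:,0]*b[:,1]-a[:,1]*b[:,0]).sum(),(a*b).sum())
c,si=np.cos(th),np.sin(th);R=np.array([[c,-si],[si,c]]);o=W.mean(0)
print("th",th,"o",o,"res",(a@R.T-b)*1000)
print("knob from bed",o+R@[-.07,0],"top cam",ray("top",t(547,237),.155),"side",ray("side",s(393,72),.155))
print("ball",o+R@[-.127,-.031],ray("top",t(708,170),.099))
for n,p in(("rear face",(195,200)),("jaw face",(345,220)),("blk",(278,220))):
    print(n,R.T@(ray("top",t(*p),.055)[:2]-o))
print("flange",R.T@(ray("top",t(305,225),.036+.011)[:2]-o))
print(Ro.from_quat(arm.read_eef_rot()).as_matrix())
E
```

```text
th 1.4386530244092413 o [ 0.53714849 -0.00785188] res [[ 0.62792369  0.64915806]
 [-0.48460029  1.43128768]
 [-0.29411929 -1.03109804]
 [ 0.15079589 -1.0493477 ]]
knob from bed [ 0.52792536 -0.0772416 ] top cam [ 0.52989965 -0.05379314  0.155     ] side [ 0.53205685 -0.05468407  0.155     ]
ball [ 0.55114483 -0.13782919] [ 0.55423749 -0.11470082  0.099     ]
rear face [ 0.07675813 -0.0006982 ]
jaw face [2.14339678e-02 7.41908324e-05]
blk [0.04575105 0.00297021]
flange [0.03586984 0.00337249]
[[ 9.55374850e-01  2.95395705e-01 -5.22011320e-04]
 [ 2.95396163e-01 -9.55373643e-01  1.51997319e-03]
 [-4.97223042e-05 -1.60634430e-03 -9.99998709e-01]]
```

Run:
```python
from h import *
k=np.array([.531,-.0543]);
for yaw in np.arange(-3,3.2,.5):
    q=arm.ik([*k,.197],down(yaw)); print(round(yaw,2),None if q is None else np.round(q,2))
```

```text
-3.0 [ 0.53  0.68 -0.75  1.87  0.61  0.84  1.18]
-2.5 [ 0.72  0.85 -1.15  1.86  0.91  1.07  1.41]
-2.0 [ 0.72  0.85 -1.15  1.86  0.91  1.07  1.91]
-1.5 [-0.19  0.6   0.38  1.89 -0.33  0.71 -2.69]
-1.0 [-0.09  0.58  0.23  1.89 -0.19  0.69 -2.32]
-0.5 [-0.01  0.57  0.1   1.89 -0.09  0.69 -1.92]
0.0 [ 0.07  0.57 -0.02  1.88  0.01  0.69 -1.52]
0.5 [ 0.15  0.57 -0.14  1.88  0.12  0.69 -1.13]
1.0 [ 0.24  0.58 -0.27  1.88  0.22  0.71 -0.73]
1.5 [ 0.31  0.6  -0.38  1.88  0.32  0.73 -0.32]
2.0 [ 0.38  0.62 -0.49  1.87  0.41  0.75  0.09]
2.5 [ 0.45  0.64 -0.6   1.87  0.5   0.78  0.5 ]
3.0 [ 0.51  0.67 -0.71  1.87  0.58  0.82  0.92]
```

Run:
```python
from h import *
k=[.531,-.0543]
qa=np.array(arm.ik([*k,.30],down(0.))); qa[6]+=3.0; arm.move_j(list(qa))
arm.line_to([*k,.20],velocity=.1)
print(arm.read_time(),arm.read_tool_pos(),arm.read_joint_positions(),arm.read_ft_force(),arm.read_wrist_torque())
s=snapshot("side")[110:235,235:335];t=snapshot("top")[170:250,230:330]
a=cv2.resize(s,(480,600),interpolation=cv2.INTER_CUBIC)
cv2.imwrite("pics/s2.png",a)
```

```text
3.7 [ 0.53145064 -0.05433429  0.20058632] [ 0.13527074  0.56854828 -0.11183174  1.87833809  0.09364206  0.698227
  1.39832317] [ 0.77334332  0.13602088 -0.10317375] [-0.01312254 -0.02977635 -0.0014141 ]
```

View pics/s2.png

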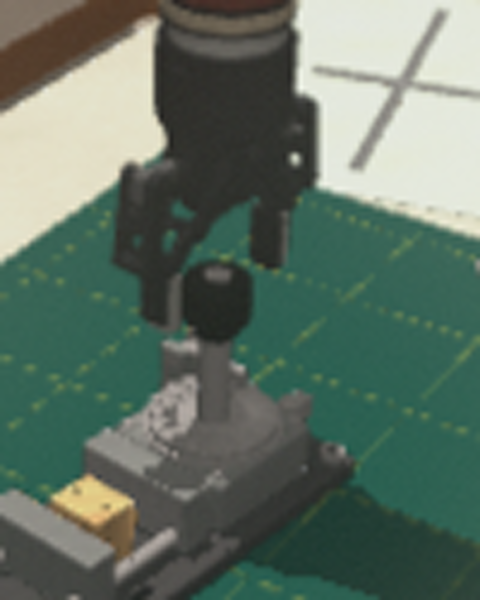

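The picture shows the knob (215,300) centred between the two pads. Closing.

Run:
```python
from h import *
p=arm.read_tool_pos(); arm.line_to([.531,-.0543,.195],velocity=.05)
arm.move_gripper(0.3,effort=60)
arm.pause(.2)
print(arm.read_time(),arm.read_opening(),arm.read_finger_force(),arm.read_tool_pos(),arm.read_ft_force(),arm.read_wrist_torque(),arm.read_joint_positions())
```

```text
4.75 0.4528305785555445 60.05874037742615 [ 0.5310316  -0.0543888   0.19531651] [-0.86043796 -0.6292084   5.56144481] [-0.1228997   0.26751076 -0.03001528] [ 0.13442604  0.57611098 -0.11059191  1.8834673   0.09522193  0.68678209
  1.39701449]
```

Run:
```python
from h import *
q=np.array(arm.read_joint_positions()); q0=q[6]; turned=0
def step(d,w):
    global turned
    turned+=d; q[6]=q0-turned; arm.move_j(list(q)); arm.pause(w)
    return arm.read_wrist_torque()[2]
while turned<2.6 and arm.read_time()<40:
    d=.1 if turned<1.05 else .02
    m=step(d,.03 if turned<1.05 else .05)
    if m>.3:
        arm.pause(.25); m2=arm.read_wrist_torque()[2]; print("hi",round(turned,3),round(m,3),round(m2,3))
        if m2>.3: break
    elif int(turned*100)%10<2: print(round(turned,2),round(m,3),round(q0-arm.read_joint_positions()[6],3),round(arm.read_time(),1))
print(turned,m,arm.read_time(),arm.read_ft_force(),arm.read_wrist_torque(),q0-arm.read_joint_positions()[6])
```

```text
0.1 -0.092 0.098 5.0
0.2 0.003 0.197 5.3
0.3 0.033 0.296 5.6
0.4 0.004 0.396 5.9
0.5 0.045 0.496 6.2
0.6 0.015 0.596 6.5
0.7 0.024 0.696 6.7
0.8 0.043 0.796 7.0
1.12 -0.014 1.118 8.2
1.2 0.002 1.198 9.4
1.3 -0.034 1.298 10.9
1.4 -0.015 1.398 12.4
1.5 0.091 1.498 13.9
1.6 0.064 1.598 15.4
1.7 0.077 1.698 16.9
1.8 0.042 1.798 18.4
1.9 0.088 1.898 19.9
2.0 0.047 1.998 21.4
2.1 0.088 2.098 22.9
2.2 0.018 2.198 24.4
hi 2.26 0.442 0.5
2.2600000000000007 0.4416032452515757 25.5167 [-2.0417752  -0.92884867  4.57122456] [-0.19254282  0.58229743  0.49986774] 2.2564927141728357
```

```bash
cat >> h.py <<'E'
th=1.4387; k=np.array([.531,-.0543])
R=np.array([[np.cos(th),-np.sin(th)],[np.sin(th),np.cos(th)]])
def v(x,y,z): return [*(k+R@np.array([x+.07,y])),z]   # vise x,y -> world
E
python3 - <<'E'
from h import *
q=np.array(arm.read_joint_positions()); q[6]=round(q[6],4)
for i in range(8):
    m=arm.read_wrist_torque()[2]; print(round(m,3))
    if m<.1: break
    q[6]+=.01; arm.move_j(list(q)); arm.pause(.05)
arm.move_gripper(.9); p=arm.read_tool_pos(); arm.line_to([p[0],p[1],.26],velocity=.15)
arm.move_gripper(0.)
a=v(-.132,.006,.25); arm.movep(a,down(th-np.pi/2)); arm.line_to(v(-.132,.006,.161),velocity=.1)
print(arm.read_time(),arm.read_tool_pos(),arm.read_ft_force(),arm.read_joint_positions()[6])
E
```

```text
0.5
0.354
0.266
0.139
0.003
30.1667 [ 0.51711399 -0.11850384  0.16110389] [ 0.11275285 -6.12279613  1.70128626] -1.4177403124321142
```

Run:
```python
from h import *
s=snapshot("side")[110:235,235:335]
cv2.imwrite("pics/s3.png",cv2.resize(s,(480,600),interpolation=cv2.INTER_CUBIC))
print(arm.read_ft_force(),arm.read_wrist_torque(),arm.read_tool_pos(),arm.read_opening())
```

```text
[-0.59420688 -5.61878137  2.63281422] [-0.95865068  0.01691335 -0.06785794] [ 0.51705975 -0.11848727  0.16112432] 0.0015410522816668587
```

View pics/s3.png

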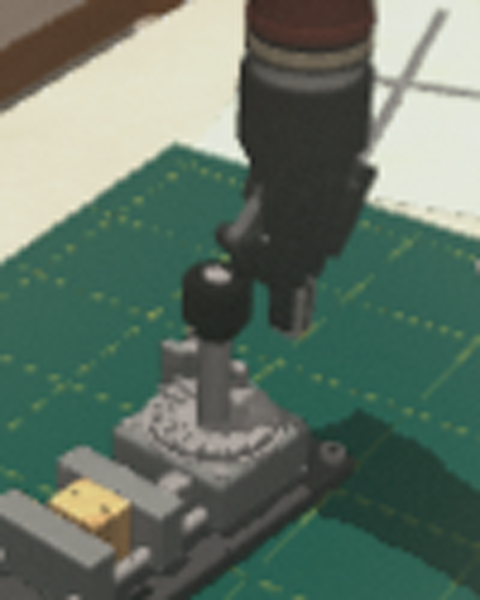

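The picture shows the finger knuckle (235,235) leaning on the knob. I'll lift, turn the tool 90° so the knuckles lie along vise y, and push with the finger back.

Run:
```python
from h import *
p=arm.read_tool_pos(); arm.line_to([p[0],p[1],.21],velocity=.15)
arm.movep(v(-.132,.014,.21),down(th)); arm.pause(.2); f0=np.array(arm.read_ft_force())
arm.line_to(v(-.132,.014,.162),velocity=.1); arm.pause(.1)
print("down",arm.read_ft_force()-f0)
if np.abs(arm.read_ft_force()-f0).max()<3:
    for y in np.arange(.01,-.056,-.003):
        arm.line_to(v(-.132,y,.162),velocity=.06)
        f=np.array(arm.read_ft_force())-f0; print(round(y,3),np.round(f,1))
        if np.abs(f).max()>9: break
print(arm.read_time())
s=snapshot("side")[110:235,235:335]
cv2.imwrite("pics/s4.png",cv2.resize(s,(480,600),interpolation=cv2.INTER_CUBIC))
```

```text
down [ 0.20516787 -1.24345514 -0.07227421]
0.01 [-0.1 -1.   0.1]
0.007 [ 0.3 -0.2  0.8]
0.004 [-0.3 -1.   0.9]
0.001 [-0.5 -0.7  0.6]
-0.002 [ 0.  -0.9 -0.4]
-0.005 [ 0.1 -0.6  1.2]
-0.008 [-0.6 -0.8  0.8]
-0.011 [ 0.  -0.5  0.1]
-0.014 [ 1.  -0.1  0.4]
-0.017 [-1.  -1.3  0.1]
-0.02 [-0.7  0.3 -0.7]
-0.023 [ 0.4 -1.4  0.1]
-0.026 [ 0.8 -0.  -0.1]
-0.029 [-0.2  0.3 -0. ]
-0.032 [ 0.5 -1.2  1.1]
-0.035 [ 0.3 -0.6  1.1]
-0.038 [ 0.  -0.5  0.6]
-0.041 [ 0.8 -0.8  0.5]
-0.044 [-0.2 -0.2 -0.5]
-0.047 [-0.  -0.5  0. ]
-0.05 [ 0.9 -0.5  0.3]
-0.053 [-0.2 -0.6 -0.5]
38.2333
```

View pics/s4.png

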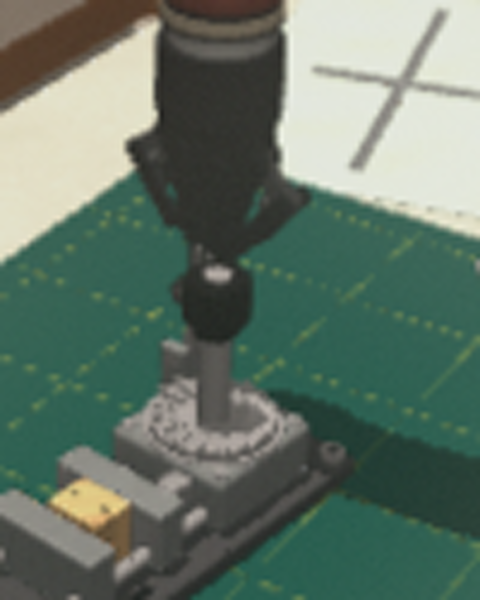

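The knob hides the pawl here, so I'll lift off and check from above before winding back.

Run:
```python
from h import *
p=arm.read_tool_pos(); arm.line_to([p[0],p[1],.26],velocity=.2)
arm.line_to([.43,-.19,.26],velocity=.3)
t=snapshot("top")[180:248,200:316]
cv2.imwrite("pics/t5.png",cv2.resize(t,None,fx=6.8,fy=6.8,interpolation=cv2.INTER_CUBIC)); print(arm.read_time())
```

```text
39.6583
```

View pics/t5.png

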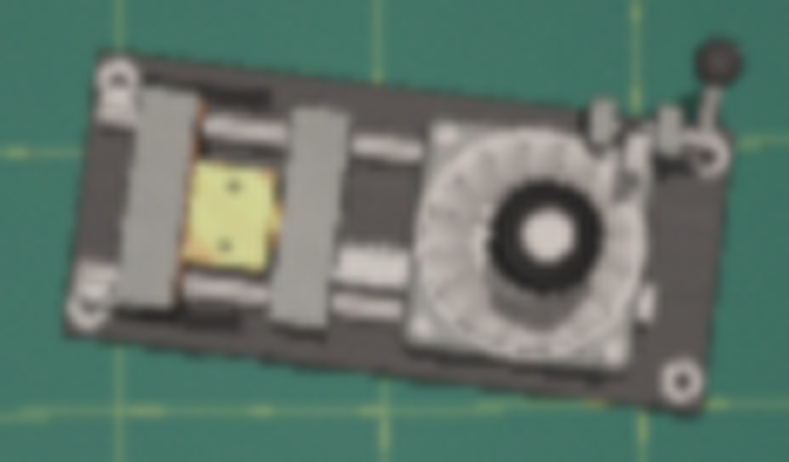

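The ball is now at (718,60), so the pawl is thrown back. The jaw (295,215) sits on the flange with the flange on the wood. Next I'll wind back about 1.5 rad.

Run:
```python
from h import *
arm.move_gripper(.9)
arm.line_to([*k,.26],velocity=.2,ori=down(1.1)); print(arm.read_joint_positions()[6])
arm.line_to([*k,.195],velocity=.12)
arm.move_gripper(.3,effort=60)
q=np.array(arm.read_joint_positions())
for i in range(5):
    q[6]+=.3; arm.move_j(list(q)); m=arm.read_wrist_torque()[2]; print(round(m,3))
    if abs(m)>.6: break
arm.pause(.2)
arm.move_gripper(.9); arm.line_to([*k,.26],velocity=.2); arm.line_to([.43,-.19,.26],velocity=.3)
print(arm.read_time(),arm.read_opening())
t=snapshot("top")[180:248,200:316]
cv2.imwrite("pics/t6.png",cv2.resize(t,None,fx=6.8,fy=6.8,interpolation=cv2.INTER_CUBIC))
```

```text
-0.5822016670432626
0.075
0.017
-0.015
-0.013
-0.075
46.2917 0.9021633348199932
```

View pics/t6.png

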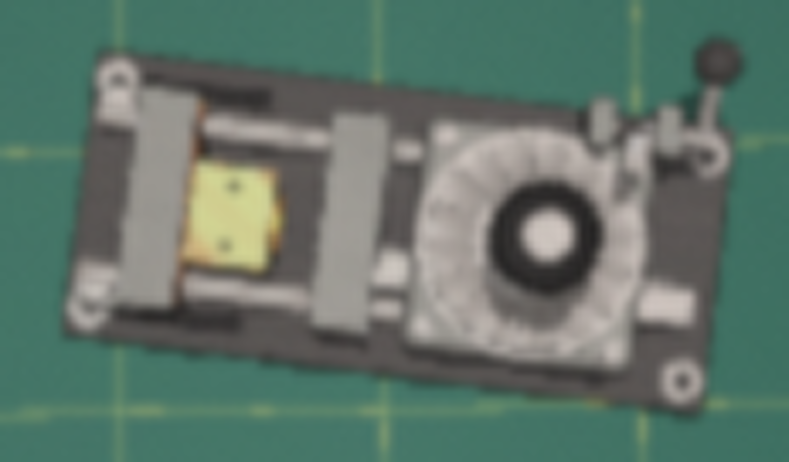

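The bush is home, the jaw stands about 14 mm clear (edge at 322, flange at 283), and the pawl is thrown back. Handing in.

```bash
python3 -c "
from station import ticket
print(ticket.finish_job())"
```

```text
the job is handed in; nothing more can be done
None
```

I handed the job in at about 46 s of the 67 s allowed, with no verdict returned: the bush is pressed home (knob firm at about 0.5 N m, roughly 46–50 N at the jaw), the pawl is thrown back, the jaw stands about 14 mm clear, and the block is still standing in the vise.

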